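Turn the vial carousel until its key drops home

TASK

One of the two vial carousels stands proud on its turntable because its cross key lies across the key slot. Take that carousel by the handle bar on top, turn it until the key lines up with the slot and it drops fully home, then let go. Leave the other carousel, which is already seated, as it is.

Things in the scene. Friction and masses are not known exactly. Their poses are not given: they have to be found in the camera images.
- carousel: Proud carousel: 76 mm disc with six vials (to 39 mm above its underside); under it a steel key 108 x 12 x 16 mm high sticks out both sides, and a 30 mm shaft, loose by 1 mm in the bore. Origin: axis, disc underside; z up, x along key and bar. At start 93 mm above bench, 0.6-1.35 rad off the slot; in line and let go, it falls 16 mm by its own weight (0.4 kg) till the disc rests on the housing.
- handle (a point): Middle of the proud carousel's grey handle bar, on a post 80 mm above the disc's underside. The bar is 46 mm long (along the carousel's x, the same way as the key), 14 mm wide and 24 mm high; free space all round it. Axes as the carousel's.
- turntable: Fixed white and grey square housing under the proud carousel, 150 x 150 mm, 77 mm high, with a round bore in the middle and a straight key slot across its top, 120 mm long, 36 mm wide, 22 mm deep: the key enters within about 0.2 rad of the slot. Origin: centre of its underside, on the bench; z up; x along the slot. Slot and key fit either way round (half a turn is the same).
- other_carousel: A second, identical carousel, already seated on its own identical turntable, so it stands 16 mm lower (origin 77 mm above the bench). Origin (on the axis, disc underside) and axes as the first carousel's. To be left alone.

How it is judged:
By the outcome, as a careful person would: the job done as asked, in the order asked, and still so for the second after the job is handed in, with the robot touching nothing.
It also fails if it takes over 32 s, if anything falls off the work surface, if the arm or the gripper's body presses on something with over 40 N, if the wrist force passes 120 N, or if a joint passes its speed limit or range.

ROBOT

A 7-joint arm with a two-finger parallel gripper is mounted at the origin on the work surface. World frame = base frame: x ahead of the robot, y to its left, z up, the work surface at z = 0. Lengths are in m, angles in degrees, forces in N, time in s.
With the tool pointing down it reaches from about 0.425 to 0.875 m from the base axis. Payload 4.7 kg.
Tool frame: the origin (TCP) lies at the very end of the fingers, on their centre line; the grasp point (between the pads) lies 19 mm behind it (pinch_z is the distance from the TCP to the grasp point, in m); z points along the fingers, y is the direction in which the jaws open and shut (so a half turn about z gives the same grasp; the last joint's range is limited). The gripper opens to 87 mm and grips with 3 to 60 N. Pads are 19 mm wide; open, the fingers measure 117 mm over their backs; the gripper's body (75 mm by 190 mm) begins 51 mm behind the grasp point.
Start: joints at [-65.713, 18.392, -4.016, 83.108, 1.295, 78.541, -3.26], TCP at [0.259, 0.596, 0.223] pointing down, gripper open.
Joint ranges: [-163.93, 163.93], [-17.29, 119.83], [-79.2, 71.16], [3.27, 140.29], [-89.18, 269.18], [5.43, 117.66], [-154.24, 154.24]. Speed limits (degrees/s): [147.25, 147.25, 180, 180, 180, 180, 180].

INTERFACE

Orientations are given as [roll, pitch, yaw] about the fixed x, y, z axes, in that order (R = Rz(yaw) Ry(pitch) Rx(roll)).
In Python, from cell import get_obs, read_camera, camera_params, sign_off, pinch_z gives the robot as it stands.
- The arm moves only by the shell command python3 -m handwheel 'ROWS' [FORCE]. ROWS is JSON, a list of rows, each a list of 5 numbers: the finger opening in m, from 0 to 0.087, then the shift along the tool's x, y, z in m, then the turn about the tool's z in rad. In form: [[jaw, tx, ty, tz, twist], ...]. A call has 1 to 20 rows; each row is the pose to reach, as a shift and turn from the pose commanded when the call began, along the tool's axes at that moment; what a row does not reach only later rows make up. A row lasts 1/10 s, in which the tool goes at most 50 mm and 8.59 degrees, less where a joint would pass 70% of its speed; a pose out of reach is approached as far as the arm can. A call with a gripper value outside its range is refused whole. The fingers move at their own pace and stop on an object; FORCE is the grip in N (left out, the last holds). Time passes only in rows, so rows that repeat a pose let the fingers close. It gives the time, the measured TCP pose, the force and the opening at its end, in the units of the state.
- get_obs(): the state, without advancing time (a new reading comes with each control period).
- read_camera(name): name is "side" or "top"; returns the picture (384x512x3 uint8, blue, green, red); there is no depth.
- camera_params(name): a dict with "camera_matrix" (3x3 intrinsics, pixels), "k1" (the pictures are not rectified: a ray, as slopes to the right and down, at radius r is drawn at 1 + k1 r^2 times it, then the intrinsics apply), "R" (3x3) and "t" (3): a world point X has camera coordinates R X + t. Camera axes: x right, y down, z forward; pixel columns grow to the right and rows downward; lengths in m; the calibration is good to about 2 mm. A picture is of the moment at which its call begins. camera_params takes no time and is no camera call.
- sign_off(): hands the job in, once; it reports no verdict.
The state is a dict: "time_s": time; "qpos": joint angles; "joint_velocities": joint speeds; "effort": joint torques, N m; "tool_pos": TCP position; "tool_rot": TCP orientation; "force": force on the tool from outside, world axes, zero at the start; "wrist_torque": the same for the moment, N m; "grip_width": finger opening in m.
Only numpy, scipy, OpenCV 4.12 (cv2) and the standard library are available. Lean on these libraries where they do the work, as an engineer would, in place of code of your own. Each camera call takes 0.05 s, during which the arm holds its last target.

## Working session

There is one attempt and no reset: what is moved stays moved. The work goes in short steps, Python scripts to look and compute and a shell command to move; the robot and the scene stay as the last step left them, time stands still between calls to the robot, and variables do not carry over. Pictures are saved under pics/ and viewed, and the job is handed in when it is done.

```bash
mkdir -p pics; python3 - <<'E'
from cell import *
import cv2
print(get_obs()); print(pinch_z)
for n in("side","top"):
    cv2.imwrite(f"pics/{n}0.png",read_camera(n)); print(n,camera_params(n))
E
```

```text
{'time_s': 0.0, 'qpos': array([-65.71067423,  18.43963442,  -4.01429881,  83.17393685,
         1.29468105,  78.53978783,  -3.25989848]), 'joint_velocities': array([ 0.00694959,  0.01188938, -0.07788719,  0.03140589,  0.05898207,
        0.06372395, -0.03528474]), 'effort': array([ 4.60140018e-04, -4.91298938e+01, -4.03770916e-01, -3.12519801e+01,
       -6.39267359e-02,  4.39499435e-02,  2.02020183e-04]), 'tool_pos': array([0.25883552, 0.59565263, 0.22146327]), 'tool_rot': array([-1.79891858e+02,  5.72554440e-03,  1.56519276e+02]), 'force': array([ 0.32734256, -0.61551232, -0.50918594]), 'wrist_torque': array([ 0.01925172, -0.04582414,  0.02352134]), 'grip_width': 0.08734084497904875}
0.0187
side {'camera_matrix': array([[377.36469627,   0.        , 260.48920108],
       [  0.        , 377.36469627, 190.14046327],
       [  0.        ,   0.        ,   1.        ]]), 'k1': -0.1211048016681138, 'R': array([[-0.97171795, -0.23528265, -0.02015705],
       [-0.15526253,  0.70087742, -0.69617842],
       [ 0.17792632, -0.67335943, -0.71758575]]), 't': array([0.54524897, 0.15064065, 0.71163142])}
top {'camera_matrix': array([[470.07135649,   0.        , 255.05648319],
       [  0.        , 470.07135649, 189.85454348],
       [  0.        ,   0.        ,   1.        ]]), 'k1': -0.1745681212616291, 'R': array([[ 1.71517985e-02, -9.99852851e-01, -3.02602801e-04],
       [-9.97606802e-01, -1.70929928e-02, -6.69962552e-02],
       [ 6.69812244e-02,  1.45098488e-03, -9.97753181e-01]]), 't': array([-0.00778272,  0.53552834,  0.90891122])}
```

View pics/side0.png

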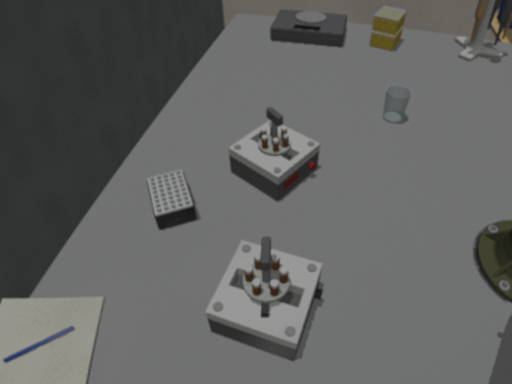

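View pics/top0.png

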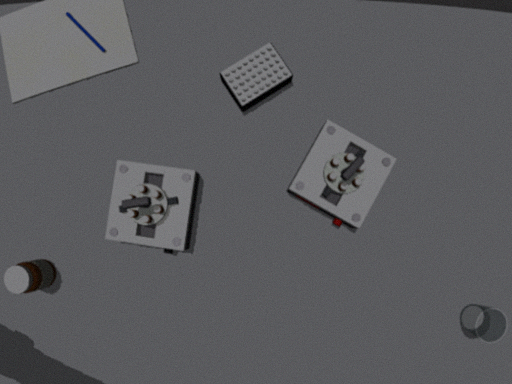

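The left housing in the top view (around 150,205) has its bar and key across the slot. The right one (343,172) is in line with its slot, so it is seated. I'll enlarge both.

```bash
python3 - <<'E'
import cv2
a=cv2.imread("pics/top0.png")[150:260,95:215]
cv2.imwrite("pics/topz.png",cv2.convertScaleAbs(cv2.resize(a,None,fx=5,fy=5,interpolation=cv2.INTER_CUBIC),alpha=1.4))
a=cv2.imread("pics/side0.png")[225:355,200:335]
cv2.imwrite("pics/sidez.png",cv2.convertScaleAbs(cv2.resize(a,None,fx=4.5,fy=4.5,interpolation=cv2.INTER_CUBIC),alpha=1.4))
E
```

```text
(no output)
```

View pics/topz.png

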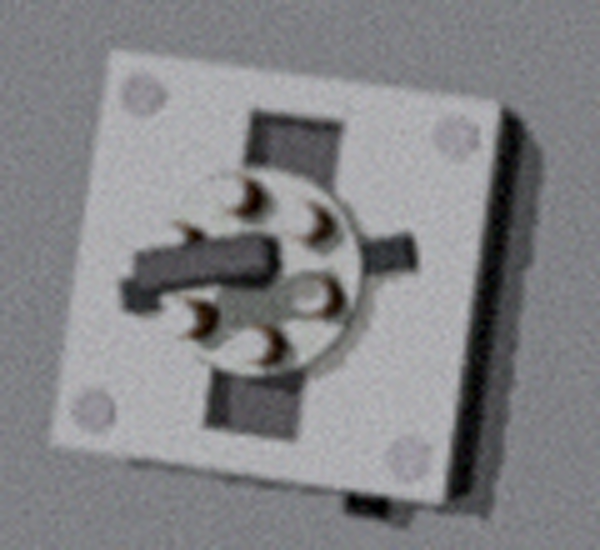

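View pics/sidez.png

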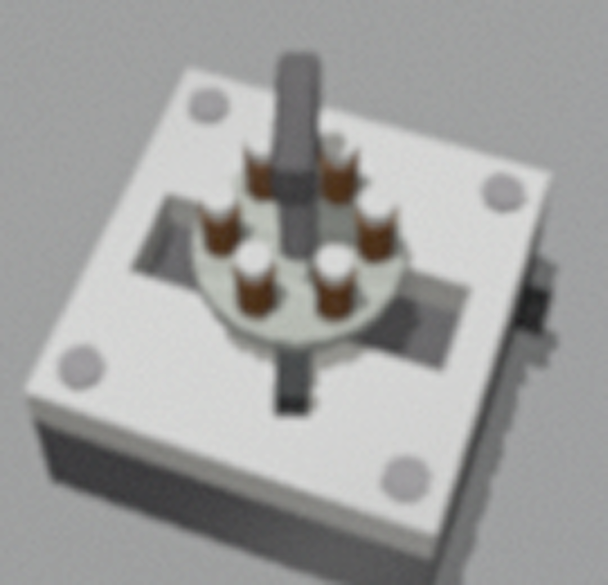

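```bash
cat > h.py <<'E'
import numpy as np, cv2
from cell import *
def ray(n,u,v,z):
    p=camera_params(n);k=p["camera_matrix"];d=np.array([p["k1"],0,0,0,0.])
    # model: 1+k1 r^2 
    q=cv2.undistortPoints(np.array([[[u,v]]],float),k,d)[0,0]
    R=p["R"];c=-R.T@p["t"];w=R.T@np.array([q[0],q[1],1]);return c+w*(z-c[2])/w[2]
def top(x,y,z): return ray("top",(x+.5)/5-.5+95,(y+.5)/5-.5+150,z)
def side(x,y,z): return ray("side",(x+.5)/4.5-.5+200,(y+.5)/4.5-.5+225,z)
E
python3 - <<'E'
from h import *
def an(a,b): return np.degrees(np.arctan2(*(b-a)[1::-1]))
for f,C,K,B,S in((top,[(110,50),(500,102),(445,500),(52,443)],[(125,297),(416,252)],[(137,267),(279,254)],[(297,116),(252,435)]),
         (side,[(187,68),(552,175),(436,553),(28,390)],[(291,408)],[(299,57),(294,172)],[])):
    c=[f(*p,.077) for p in C];print("corners c",np.mean(c,0),[an(c[i],c[(i+1)%4]) for i in range(4)],[np.linalg.norm(c[i]-c[(i+1)%4]) for i in range(4)])
    k=[f(*p,.093 if f is top else .093-.0) for p in K];print("key",k,an(k[0],k[-1]),np.mean(k,0))
    b=[f(*p,.185) for p in B];print("bar",b,an(*b),np.mean(b,0),np.linalg.norm(b[0]-b[1]))
s=[top(297,116,.077),top(252,435,.077)];print("slot",an(*s),np.mean(s,0))
E
```

```text
corners c [0.50152741 0.19727607 0.077     ] [np.float64(-96.75476204440658), np.float64(173.47397503566162), np.float64(83.4627634657313), np.float64(-6.650940995409382)] [np.float64(0.15009299660673878), np.float64(0.1485921110072937), np.float64(0.1504170060662978), np.float64(0.14916223403578857)]
key [array([0.49108379, 0.24919551, 0.093     ]), array([0.50965565, 0.14140574, 0.093     ])] -80.22409000174402 [0.50036972 0.19530063 0.093     ]
bar [array([0.49908145, 0.21849729, 0.185     ]), array([0.50424927, 0.17119002, 0.185     ])] -83.7657519508474 [0.50166536 0.19484365 0.185     ] 0.04758870014256232
corners c [0.50146733 0.19955765 0.077     ] [np.float64(172.97792691294535), np.float64(83.58816401998781), np.float64(-9.455967297435285), np.float64(-96.47772810068703)] [np.float64(0.15036155961316316), np.float64(0.15479201805173287), np.float64(0.1507363834726527), np.float64(0.14838865974497661)]
key [array([0.4915243 , 0.25520789, 0.093     ])] 0.0 [0.4915243  0.25520789 0.093     ]
bar [array([0.50565125, 0.17877974, 0.185     ]), array([0.49721584, 0.22196348, 0.185     ])] 101.05284313477829 [0.50143354 0.20037161 0.185     ] 0.04399991232547742
slot 173.52109546897094 [0.50075378 0.19719381 0.077     ]
```

Axis is at about (0.501, 0.197), with the key and bar at about 99.8° and the slot at 173.4°. So it needs about +74° about world z. First I'll move above the bar.

```bash
python3 -m handwheel '[[0.087,-0.038,-0.027,-0.015,0.1],[0.087,-0.076,-0.054,-0.02,0.2],[0.087,-0.114,-0.081,-0.02,0.3],[0.087,-0.152,-0.108,-0.02,0.4],[0.087,-0.190,-0.135,-0.02,0.5],[0.087,-0.228,-0.161,-0.02,0.6],[0.087,-0.266,-0.188,-0.02,0.7],[0.087,-0.304,-0.215,-0.02,0.8],[0.087,-0.342,-0.242,-0.02,0.9],[0.087,-0.365,-0.258,-0.02,0.99],[0.087,-0.381,-0.269,-0.02,0.99],[0.087,-0.381,-0.269,-0.02,0.99],[0.087,-0.381,-0.269,-0.02,0.99],[0.087,-0.381,-0.269,-0.02,0.99]]' 20
python3 - <<'E'
from h import *
o=get_obs();print(o)
for n in("side","top"): cv2.imwrite(f"pics/{n}1.png",read_camera(n))
E
```

```text
time_s: 1.5
tool_pos: [0.5003, 0.1995, 0.2423]
tool_rot: [-180.0, -0.0, 100.0]
force: [-0.2, 0.1, -0.0]
grip_width: 0.0866
{'time_s': 1.5, 'qpos': array([-41.46807782,   4.06371096,  17.88776521,  97.98531328,
        -1.3190522 ,  78.18054984, -13.38775045]), 'joint_velocities': array([-0.34787947,  0.07311752, -0.16915001, -0.10679891,  0.19426534,
        0.0983574 ,  0.1561146 ]), 'effort': array([ 6.51644189e-01, -3.35263073e+01,  1.30478706e+00, -3.12511861e+01,
       -2.50624580e-03,  2.18738476e-02, -4.64235811e-03]), 'tool_pos': array([0.50025815, 0.19952587, 0.2422966 ]), 'tool_rot': array([-1.79959821e+02, -3.53581904e-02,  9.99637611e+01]), 'force': array([-0.22249205,  0.0969429 , -0.03219256]), 'wrist_torque': array([-0.0307047 ,  0.03137196, -0.0316727 ]), 'grip_width': 0.0866262664114587}
```

```bash
python3 -c "
import cv2
a=cv2.imread('pics/side1.png')[150:370,150:400];cv2.imwrite('pics/s1.png',cv2.resize(a,None,fx=2.5,fy=2.5))"
```

```text
(no output)
```

View pics/s1.png

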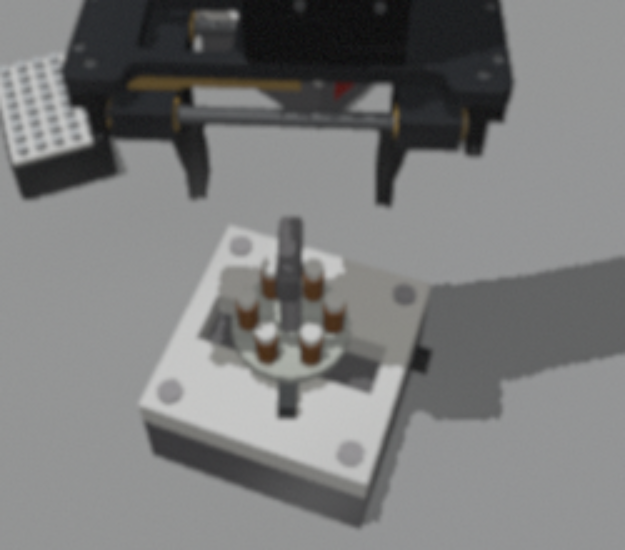

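The jaws straddle the bar line and the bar is upright. I'll descend to grasp height and close gently.

```bash
python3 -m handwheel '[[0.087,-0.002,0.001,0.03,0],[0.087,-0.002,0.001,0.055,0],[0.087,-0.002,0.001,0.075,0],[0.087,-0.002,0.001,0.085,0],[0.087,-0.002,0.001,0.087,0],[0.087,-0.002,0.001,0.087,0],[0.06,-0.002,0.001,0.087,0],[0.04,-0.002,0.001,0.087,0],[0.025,-0.002,0.001,0.087,0],[0.008,-0.002,0.001,0.087,0],[0.0,-0.002,0.001,0.087,0],[0.0,-0.002,0.001,0.087,0],[0.0,-0.002,0.001,0.087,0],[0.0,-0.002,0.001,0.087,0]]' 20
python3 - <<'E'
from h import *
a=read_camera("side")[150:370,150:400];cv2.imwrite('pics/s2.png',cv2.resize(a,None,fx=2.5,fy=2.5))
E
```

```text
time_s: 3.0
tool_pos: [0.5026, 0.1959, 0.1555]
tool_rot: [180.0, -0.0, 99.8]
force: [-0.1, -0.7, -0.2]
grip_width: 0.0309
```

View pics/s2.png

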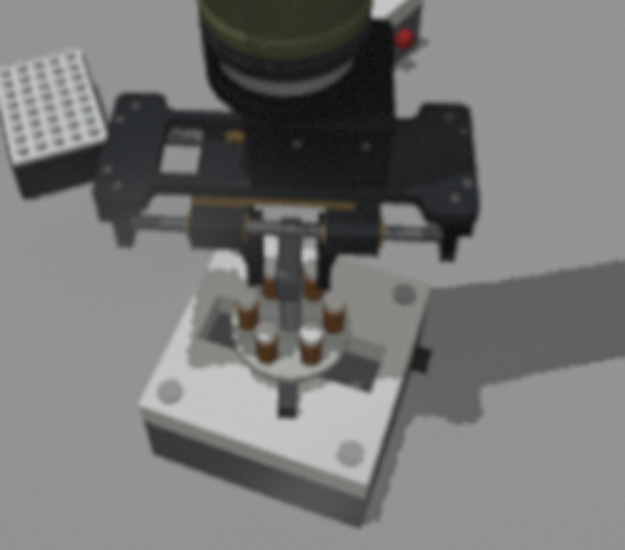

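The jaws are still closing (31 mm open), with the bar centred between them. I'll finish closing.

```bash
python3 -m handwheel '[[0,0,0,0,0],[0,0,0,0,0],[0,0,0,0,0],[0,0,0,0,0],[0,0,0,0,0],[0,0,0,0,0]]' 20
```

```text
time_s: 3.65
tool_pos: [0.5026, 0.1959, 0.1556]
tool_rot: [180.0, -0.0, 99.8]
force: [0.3, 0.6, -0.3]
grip_width: 0.0137
```

```bash
python3 -m handwheel '[[0,0,0,0,-0.06],[0,0,0,0,-0.16],[0,0,0,0,-0.26],[0,0,0,0,-0.36],[0,0,0,0,-0.46],[0,0,0,0,-0.56],[0,0,0,0,-0.62],[0,0,0,0,-0.64],[0,0,0,0,-0.64]]'; python3 - <<'E'
from h import *
a=read_camera("side")[150:370,150:400];cv2.imwrite('pics/s3.png',cv2.resize(a,None,fx=2.5,fy=2.5))
E
```

```text
time_s: 4.55
tool_pos: [0.5026, 0.1958, 0.1556]
tool_rot: [180.0, -0.0, 136.4]
force: [0.9, -0.1, -0.3]
grip_width: 0.0141
```

View pics/s3.png

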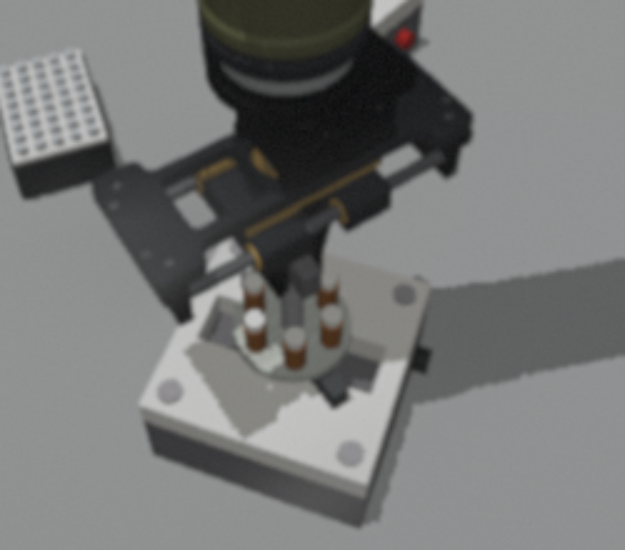

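The carousel turns with the bar; the key end at (332,392) has moved towards the slot, and side forces are under 1 N. I'll turn the remaining 37° (0.645 rad).

```bash
python3 -m handwheel '[[0,0,0,0,-0.06],[0,0,0,0,-0.16],[0,0,0,0,-0.26],[0,0,0,0,-0.36],[0,0,0,0,-0.46],[0,0,0,0,-0.55],[0,0,0,0,-0.61],[0,0,0,0,-0.645],[0,0,0,0,-0.645],[0,0,0,0,-0.645]]'; python3 - <<'E'
from h import *
a=read_camera("side")[150:370,150:400];cv2.imwrite('pics/s4.png',cv2.resize(a,None,fx=2.5,fy=2.5))
E
```

```text
time_s: 5.6
tool_pos: [0.5025, 0.1961, 0.1552]
tool_rot: [180.0, -0.0, 173.4]
force: [1.4, 1.2, -4.7]
grip_width: 0.0142
```

View pics/s4.png

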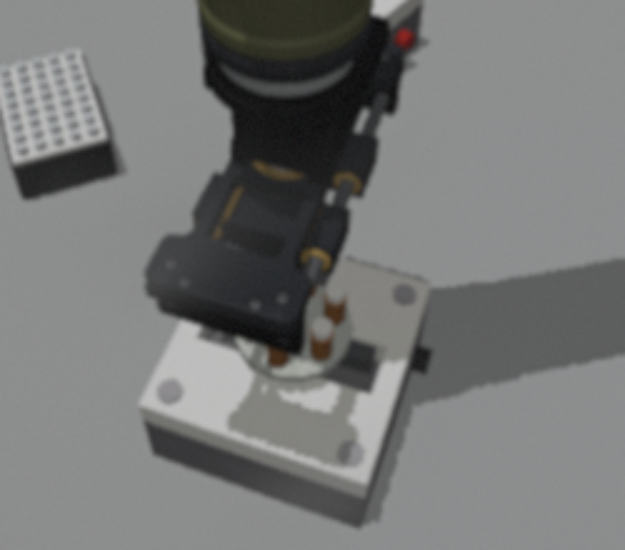

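The wrist now carries about 4.4 N, the carousel's weight, so the key has come off the housing and is over the slot. I'll lower it while gripped.

```bash
python3 -m handwheel '[[0,0,0,0.003,0],[0,0,0,0.006,0],[0,0,0,0.009,0],[0,0,0,0.012,0],[0,0,0,0.014,0],[0,0,0,0.014,0],[0,0,0,0.014,0]]'
```

```text
time_s: 6.35
tool_pos: [0.5025, 0.1959, 0.1412]
tool_rot: [-180.0, -0.0, 173.4]
force: [0.8, 1.9, -4.3]
grip_width: 0.0141
```

It went down 14 mm freely and is still hanging. I'll lower it the last bit and then let go.

```bash
python3 -m handwheel '[[0,0,0,0.001,0],[0,0,0,0.0015,0],[0,0,0,0.002,0],[0,0,0,0.002,0]]'
python3 -m handwheel '[[0.02,0,0,0,0],[0.03,0,0,0,0],[0.045,0,0,0,0],[0.06,0,0,0,0],[0.075,0,0,0,0],[0.087,0,0,0,0],[0.087,0,0,0,0],[0.087,0,0,0,0],[0.087,0,0,0,0],[0.087,0,0,0,0]]'
```

```text
time_s: 6.75
tool_pos: [0.5028, 0.196, 0.1398]
tool_rot: [180.0, 0.0, 173.4]
force: [1.3, 2.6, -1.6]
grip_width: 0.0137
time_s: 7.75
tool_pos: [0.5026, 0.1958, 0.1395]
tool_rot: [-180.0, -0.0, 173.4]
force: [0.4, -0.5, -0.4]
grip_width: 0.0828
```

```bash
python3 -m handwheel '[[0.087,0,0,-0.02,0],[0.087,0,0,-0.05,0],[0.087,0,0,-0.085,0],[0.087,0,0,-0.12,0],[0.087,0,0.03,-0.14,0],[0.087,0,0.07,-0.14,0],[0.087,0,0.11,-0.14,0],[0.087,0,0.15,-0.14,0],[0.087,0,0.19,-0.14,0],[0.087,0,0.23,-0.14,0],[0.087,0,0.26,-0.14,0],[0.087,0,0.28,-0.14,0],[0.087,0,0.28,-0.14,0],[0.087,0,0.28,-0.14,0]]'; python3 - <<'E'
from h import *
a=read_camera("side")[225:355,200:335];cv2.imwrite("pics/s5.png",cv2.convertScaleAbs(cv2.resize(a,None,fx=4.5,fy=4.5,interpolation=cv2.INTER_CUBIC),alpha=1.4))
a=read_camera("top");cv2.imwrite('pics/t5.png',a)
E
```

```text
time_s: 9.15
tool_pos: [0.5347, 0.4734, 0.279]
tool_rot: [-179.9, -0.0, 173.4]
force: [0.6, -0.5, 0.2]
grip_width: 0.0871
```

View pics/s5.png

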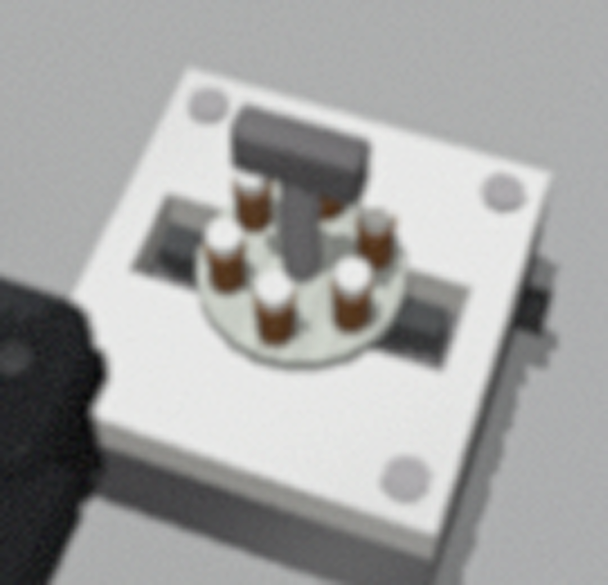

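View pics/t5.png

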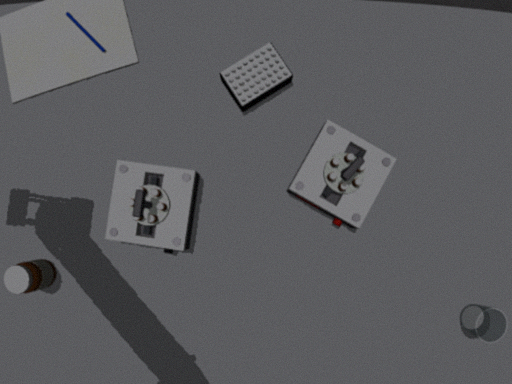

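The side view shows the key inside the slot at both ends, (180,245) and (420,325), and the disc flush on the housing. In the top view the other carousel is unchanged at (343,172). One numeric height check, then I'll hand in.

```bash
python3 - <<'E'
from h import *
for z in (.169,.185): print(z,side(300,136,z))
a=cv2.imread('pics/top0.png').astype(int);b=cv2.imread('pics/t5.png').astype(int)
print(abs(a-b)[115:235,280:400].max(),abs(a-b)[115:235,280:400].mean(),abs(a-b)[300:330,250:280].mean())
o=get_obs();print(o["force"],o["time_s"]);sign_off()
E
```

```text
0.169 [0.50101731 0.19800214 0.169     ]
0.185 [0.49841482 0.20862948 0.185     ]
19 3.603425925925926 3.7537037037037035
[ 0.27800071 -0.53338662 -0.05905445] 9.25
the job is handed in; nothing more can be done
```

The proud carousel is now fully seated on its turntable. I gripped it by the handle bar and turned it about 74° until the key lined up with the slot. Then I lowered it 16 mm, let go and moved the arm clear.

**Checks on the moved carousel:**
- **Weight:** once the key was over the slot, the wrist carried about 4.4 N, the carousel's own weight. That fell to 1.6 N after lowering and to about zero after release.
- **Side picture:** the key lies inside the slot at both ends and the disc is flush on the housing.
- **Height:** the handle bar's position in the picture fits the axis only at the seated height. It gives (0.501, 0.198), against the (0.501, 0.197) I measured at the start.

**Other carousel:** the top picture around it matches the one from the start, apart from camera noise.

I handed the job in at 9.25 s with the arm touching nothing, and no check failed. The only disagreement was 2–3 mm in y between the two cameras when I first located the axis; it did not affect the grasp.

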